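# Lock the feeder-shed tool chest

### The job

Lock the tool chest: swing its open hasp strap over the front edge of the lid and down until it lies fully home in the catch between the two bushed lugs, then take the bent lock pin off the lid and thread it from one side through the first bushing, across the top of the strap and through the second, until the clip hole near its nose stands clear of the far bushing. Finish while still gripping the pin there, its bent handle held level so that the clip hole is upright for me to drop the spring clip in; do not let go of it. Leave the sieve cup, float switch and check valve on the lid, and the end plug on the ledge, where they are.

Things in the scene. Friction and masses are not known exactly. Their poses are not given: they have to be found in the camera images.
- chest: Grey steel tool chest, 360 mm deep, 540 wide, flat lid top 180 mm above the ledge; it does not move. Origin: centre of its underside; x level to its back, y to its left, z up. The lid's front edge is at x -180 mm. A dark steel catch bracket stands out from the front wall towards the robot, 27 mm beyond the bushing axis, at lid height; beside and below it is open air.
- catch (a point): Midpoint between the two bushings, on their common axis, which is level along y; axes as the chest (x to its back, z up). It lies 38 mm in front of the lid's front edge and 22 mm above the lid's top. The pin runs here when home, above the closed strap, whose top face is 10 mm below this point.
- bush_left (a point): Centre of the left bushing, 35 mm along +y from the catch point: a short brass tube, axis y, bore 16 mm flared to 19 mm at both mouths, 18 mm long (faces 9 mm either side), 29 mm outside. It sits in an upright dark steel lug, 8 mm thick, 40 mm front to back, top edge 18 mm above the axis. Axes as the chest.
- bush_right (a point): Centre of the right bushing, 35 mm along -y from the catch point; the same as the left one and in line with it.
- hasp (a joint): Angle of the hasp strap, rad: 0 = closed, level in the catch (stop); pi/2 = standing straight up; 2.0 = leaning back over the lid (stop). Flat spring steel, 40 mm wide, 6 thick, reaching 108 mm from the hinge; closed, it runs from the hinge to the front between the lugs. The hinge is stiff: the strap stays where it is left and takes about 1 to 4 N near its free end to swing.
- hasp_hinge (a point): Middle of the hasp's hinge axis (along y), on the lid, 63 mm behind and 13 mm below the catch point, mid-thickness of the strap; axes as the chest. It does not move.
- hasp_pad (a point): Point on the strap's face that is uppermost when closed, on its centre line, 85 mm from the hinge: push it shut about here. Axes turn with the strap: closed, they are as the chest's; z is normal to this face, -x points to the free end, where a 10 mm nose is turned down (-z).
- pin: Bent lock pin of plain 12 mm round steel bar, 0.2 kg, lying flat on the lid. Shank 190 mm from nose end to the handle's centre line; the handle, same bar bent square in the same plane, reaches 58 mm to the side. Origin: middle of the shank on its centre line, 6 mm above the lid as it lies. x along the shank to the nose, y the way the handle points, z up. A 4 mm clip hole along z, 13 mm back from the nose end.
- pin_grip (a point): Point on the centre line of the pin's shank 50 mm from its middle towards the bend, 145 mm from the nose end: the place to grip it; axes as the pin.
- pin_nose (a point): End of the pin's nose (half-round, 6 mm radius), 95 mm from the middle of the shank; axes as the pin.
- sieve_cup_mid (a point): Bystander: open stainless sieve cup, 68 mm across the rim, 45 mm high, on the lid; this point is its centre half-way up, z up.
- end_plug_mid (a point): Bystander: red plastic auger end plug, 58 mm flange, 37 mm high, on the ledge in front of the chest; centre half-way up, z up.
- check_valve_mid (a point): Bystander: brass check valve body, 40 mm across, 56 mm high, standing on the lid; centre half-way up, z up.
- float_switch_mid (a point): Bystander: white float switch, 36 mm across, 56 mm high, standing on the lid; centre half-way up, z up.

How it is judged (in metres and radians):
On the way, in this order (a step that is already met when the one before it is completed fails the run):
1. the hasp strap lies home in the catch (value of joint hasp below 0.06 rad), for 0.2 s.
2. the pin's nose has come through the first bushing and lies over the closed strap (value of joint hasp below 0.06 rad and x of pin_nose in the frame of catch between -0.006 and 0.006 m and z of pin_nose in the frame of catch between -0.006 and 0.006 m and y of pin_nose in the frame of catch between -0.035 and 0.035 m), for 0.05 s.
At the end, for the whole second after the job is handed in: Strap closed within 0.06 rad; pin through both bushings (nose and grip point within 6 mm of their axis in height and depth, one on each side), nose 14 mm or more out of the far bushing, handle level within 0.35 rad, pin still (under 0.03 m/s) and gripped (over 3 N) (value of joint hasp below 0.06 rad and x of pin_nose in the frame of catch between -0.006 and 0.006 m and z of pin_nose in the frame of catch between -0.006 and 0.006 m and x of pin_grip in the frame of catch between -0.006 and 0.006 m and z of pin_grip in the frame of catch between -0.006 and 0.006 m and ((y of pin_nose in the frame of catch below -0.058 m and y of pin_grip in the frame of catch above 0.05 m) or (y of pin_nose in the frame of catch above 0.058 m and y of pin_grip in the frame of catch below -0.05 m)) and angle between pin's own z axis and vertical below 0.35 rad and contact force between the fingers and pin above 3 N and linear speed of pin below 0.03 m/s); the arm keeps its last pose, push and grip.
It fails at once if the sieve cup is shoved more than 20 mm or knocked over (distance of sieve_cup_mid from where it was at the start of the episode above 0.02 m or angle between sieve_cup_mid's own z axis and vertical above 0.5 rad).
It fails at once if the auger end plug is shoved more than 20 mm or knocked over (distance of end_plug_mid from where it was at the start of the episode above 0.02 m or angle between end_plug_mid's own z axis and vertical above 0.5 rad).
It fails at once if the check valve body is shoved more than 20 mm or knocked over (distance of check_valve_mid from where it was at the start of the episode above 0.02 m or angle between check_valve_mid's own z axis and vertical above 0.5 rad).
It fails at once if the float switch is shoved more than 20 mm or knocked over (distance of float_switch_mid from where it was at the start of the episode above 0.02 m or angle between float_switch_mid's own z axis and vertical above 0.5 rad).
It also fails if it takes over 64 s, if anything falls off the work surface, if the arm or the gripper's body presses on something with over 40 N, if the wrist force passes 120 N, or if a joint passes its speed limit or range.

### The arm

A 6-joint arm with a two-finger parallel gripper is mounted at the origin on the work surface. World frame = base frame: x ahead of the robot, y to its left, z up, the work surface at z = 0. Lengths are in mm, angles in rad, forces in N, time in s.
With the tool pointing down it reaches from about 375 to 925 mm from the base axis. Payload 5.7 kg.
Tool frame: the origin (TCP) lies midway between the tips of the shut fingers; the grasp point (between the pads) lies 19 mm behind it (ctrl.grip_point_offset is the distance from the TCP to the grasp point, in mm); z points along the fingers, y is the line along which they close (so a half turn about z gives the same grasp; the last joint's range is limited). The gripper opens to 85 mm and grips with 20 to 120 N. Pads are 22 mm wide; open, the fingers measure 114 mm over their backs; the gripper's body (76 mm by 85 mm) begins 54 mm behind the grasp point. The pads swing forward as they close: fully open they stand 13 mm farther back than shut.
Start: joints at [1.124, 0.359, 1.51, -0, 1.272, -0.115], TCP at [195.439, 567.245, 231.267] pointing down, gripper open.
Joint ranges: [-2.97, 2.97], [-1.01, 2.36], [0.21, 2.38], [-0.96, 4.11], [0.2, 2.71], [-2.98, 2.98]. Speed limits (rad/s): [2.39, 2.39, 3.14, 3.14, 3.14, 3.14].

### API

Orientations are given as a unit quaternion [x, y, z, w].
In Python, from station import ctrl gives the robot as it stands.
- The arm moves only by the tool play_rows, never from a script. Its argument "steps" is a list of rows, each a list of 7 numbers: the shift along the world's x, y, z as a fraction of full scale, then the turn, a rotation vector about the world's x, y, z as a fraction of full scale, then the finger opening in mm, from 0 to 85.4. A call has 1 to 8 rows; each row shifts and turns the commanded pose from where the row before left it; what a row does not reach is not made up. Full scale, the value 1, is 0.02 m for a shift and 0.08 rad for a turn. A row lasts 1/12 s, in which the tool goes at most 41.7 mm and 7.16 degrees, less where a joint would pass 70% of its speed; a pose out of reach is approached as far as the arm can. A call with a number of a shift or a turn outside -1 to 1 is refused whole. A call with a gripper value outside its range is refused whole. The fingers move at their own pace and stop on an object; "squeeze" is the grip in N (left out, the last holds). Time passes only in rows, so rows that do not move let the fingers close. It gives the time, the measured TCP pose, the force, the opening and the grip force at its end, in the units of the state.
- ctrl.read_state(): the state, without advancing time (a new reading comes with each control period).
- ctrl.grab_frame(name): name is "scene" or "top" or "wrist"; returns the picture (400x640x3 uint8, red, green, blue); there is no depth.
- ctrl.camera_params(name): a dict with "fx", "fy", "cx", "cy" (pixels), "distortion" ([k1, k2, p1, p2, k3] as OpenCV has them; the pictures are not rectified), "R" (3x3) and "t" (3): a world point X has camera coordinates R X + t; the wrist camera has in their place "mount" (4x4, takes a point from camera to tool coordinates, whose origin is the TCP and whose axes are the flange's). Camera axes: x right, y down, z forward; pixel columns grow to the right and rows downward; lengths in mm; the calibration is good to about 2 mm. A picture is of the moment at which its call begins: read the wrist's pose just before it. camera_params takes no time and is no camera call.
- ctrl.close_job(): hands the job in; it is judged then, once.
The state is a dict: "clock": time; "qpos": joint angles; "qd": joint speeds; "tau": joint torques, N m; "ee_pos": TCP position; "tcp_rot": TCP orientation; "force": force on the tool from outside, world axes, zero at the start; "ft_torque": the same for the moment, N m; "opening": finger opening in mm; "grip_force": force on a finger pad.
Only numpy, scipy, OpenCV 4.12 (cv2) and the standard library are available. Lean on these libraries where they do the work, as an engineer would, in place of code of your own. Each camera call takes 0.05 s, during which the arm holds its last target. There are 200 camera calls.

## Working session

There is one attempt and no reset: what is moved stays moved. The work goes in short steps, Python scripts to look and compute and a tool call to move; the robot and the scene stay as the last step left them, time stands still between calls to the robot, and variables do not carry over. Pictures are saved under pics/ and viewed, at most 10 in all, crops included, and the job is handed in when it is done.

Besides the shell and the picture viewer there is one more tool, called after "Call:" by a JSON object that holds its "op" and its "data". play_rows: Moves the arm, as the interface text tells. Shift numbers are shares of 0.02 m and turn numbers shares of 0.08 rad, none past 1 either way. Its arguments: {"type":"object","properties":{"steps":{"type":"array"},"squeeze":{"type":"number"}},"required":["steps"]}

```bash
mkdir -p pics; ls; cat > h.py <<'E'
import numpy as np, cv2
from scipy.spatial.transform import Rotation as Ro
from station import ctrl
def cam(n, st=None):
    p=ctrl.camera_params(n); K=np.array([[p['fx'],0,p['cx']],[0,p['fy'],p['cy']],[0,0,1.]]); D=np.array(p['distortion'],float)
    if 'mount' in p:
        M=np.array(p['mount']); Rt=Ro.from_quat(st['tcp_rot']).as_matrix()
        Rc=Rt@M[:3,:3]; c=Rt@M[:3,3]+np.array(st['ee_pos']); R=Rc.T; t=-R@c
    else: R=np.array(p['R']); t=np.array(p['t'],float)
    return K,D,R,t
def ray(c,px):
    K,D,R,t=c; u=cv2.undistortPoints(np.array([[px]],float),K,D)[0,0]
    d=R.T@np.array([u[0],u[1],1]); return -R.T@t,d/np.linalg.norm(d)
def onz(c,px,z):
    o,d=ray(c,px); return o+d*(z-o[2])/d[2]
def tri(l):
    A=0;b=0;rs=[ray(c,p) for c,p in l]
    for o,d in rs: P=np.eye(3)-np.outer(d,d);A=A+P;b=b+P@o
    X=np.linalg.solve(A,b); return X,[round(float(np.linalg.norm((np.eye(3)-np.outer(d,d))@(X-o))),2) for o,d in rs]
def proj(c,X):
    K,D,R,t=c; return cv2.projectPoints(np.atleast_2d(np.array(X,float)),cv2.Rodrigues(R)[0],t,K,D)[0][:,0]
def snap(n,f):
    st=ctrl.read_state(); im=ctrl.grab_frame(n); cv2.imwrite(f'pics/{f}.png',im[:,:,::-1]); return im,st
E
python3 - <<'E'
from h import *
import json
sts={}
for n in ['scene','top','wrist']:
    im,st=snap(n,n+'0')
    c=cam(n,st); print(n,c[0][0,0],(-c[2].T@c[3]).round(0),c[2][2].round(2))
print(st)
E
```

```text
pics
scene 430.17692430082576 [1240. -304.  676.] [-0.73  0.28 -0.62]
top 437.44188904669716 [ 481.  -42. 1085.] [ 0.11 -0.02 -0.99]
wrist 297.156074974645 [116. 595. 373.] [ 0.31 -0.11 -0.94]
{'clock': 0.1, 'qpos': array([ 1.12388705e+00,  3.59469345e-01,  1.51135063e+00,  6.65960662e-06,
        1.27253492e+00, -1.15099213e-01]), 'qd': array([-0.00038717, -0.00220061, -0.00250238,  0.00082883, -0.00060969,
       -0.00125894]), 'tau': array([ 2.21825867e-04, -5.28651273e+01, -2.79350996e+01, -6.69689985e-05,
        5.03268020e-03,  5.19274010e-05]), 'ee_pos': array([195.17865981, 566.68920118, 230.50595756]), 'tcp_rot': array([ 1.65145907e-01,  9.86268753e-01, -8.45678668e-04, -2.47410141e-04]), 'force': array([0.28542217, 0.4274449 , 0.41606924]), 'ft_torque': array([-0.03384652, -0.05538044,  0.03217765]), 'grip_force': 0.0, 'opening': 84.92288327560527}
```

View pics/scene0.png

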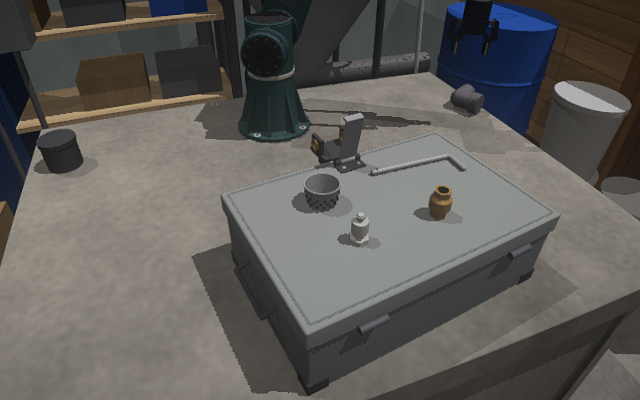

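View pics/top0.png

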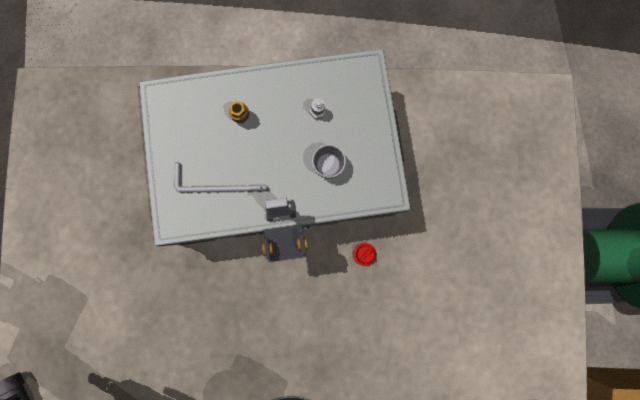

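The scene view, taken from behind the chest, shows the strap leaning back at (350,135), the pin nose at (374,172), the bend at (450,157) and the handle end at (463,169). In the top view the lid corners are at (141,83), (381,52), (408,209) and (156,243). The bushings are at (267,248) and (302,243). The pin nose is at (268,188), the bend at (178,188) and the handle end at (178,163).

```bash
python3 - <<'E'
from h import *
s=cam('scene');t=cam('top')
C=np.array([onz(t,p,180) for p in [(141,83),(381,52),(408,209),(156,243)]]);print(C.round(0), [round(np.linalg.norm(C[i]-C[i-1])) for i in range(4)])
for nm,a,b in [('nose',(374,172),(268,188)),('bend',(451,156),(178,188)),('hend',(463,169),(178,163))]:
    X,e=tri([(s,a),(t,b)]);print(nm,X.round(1),e, onz(t,b,186).round(1))
for p in [(267,248),(302,243)]: print(onz(t,p,202).round(1))
E=C[3]-C[2];y=E/np.linalg.norm(E);print('y',y,np.arctan2(-y[0],y[1]))
E
```

```text
[[ 831.  327.  180.]
 [ 907. -194.  180.]
 [ 563. -247.  180.]
 [ 487.  276.  180.]] [348, 527, 349, 529]
nose [604.2  48.2 188.2] [3.42, 3.42] [603.1  45.3 186. ]
bend [602.7 235.  187. ] [2.74, 2.74] [601.4 232.8 186. ]
hend [653.8 234.4 186.5] [0.56, 0.56] [654.2 235.1 186. ]
[479.5  43.5 202. ]
[490.1 -26.6 202. ]
y [-0.14300963  0.9897213   0.        ] 0.14350163591316603
```

Call:
{"op": "play_rows", "data": {"steps": [[0.66,-0.97,0.5,0,0,-0.53,85],[0.66,-0.97,0.5,0,0,-0.53,85],[0.66,-0.97,0.5,0,0,-0.53,85],[0.66,-0.97,0.5,0,0,-0.53,85],[0.66,-0.97,0.5,0,0,-0.53,85],[0.66,-0.97,0.5,0,0,-0.53,85],[0.66,-0.97,0.5,0,0,-0.53,85],[0.66,-0.97,0.5,0,0,-0.53,85]]}}

```text
clock: 0.82
ee_pos: [301.3, 410.8, 311.5]
tcp_rot: [0.33, 0.944, -0.0, -0.0]
force: [0.4, -0.4, 0.1]
opening: 85.2
grip_force: 0.0
```

Call:
{"op": "play_rows", "data": {"steps": [[0.66,-0.97,0.4,0,0,-0.53,85],[0.66,-0.97,0.4,0,0,-0.53,85],[0.66,-0.97,0.4,0,0,-0.53,85],[0.66,-0.97,0.4,0,0,-0.53,85],[0.66,-0.97,0.4,0,0,-0.53,85],[0.66,-0.97,0.4,0,0,-0.53,85],[0.66,-0.97,0.4,0,0,-0.53,85],[0.66,-0.97,0.4,0,0,-0.53,85]]}}

```text
clock: 1.48
ee_pos: [406.9, 255.7, 375.4]
tcp_rot: [0.485, 0.875, -0.0, -0.0]
force: [0.5, 0.4, 0.1]
opening: 85.0
grip_force: 0.0
```

Call:
{"op": "play_rows", "data": {"steps": [[0.66,-0.97,0,0,0,-0.53,40],[0.66,-0.97,0,0,0,-0.53,0],[0.66,-0.97,0,0,0,-0.53,0],[0.66,-0.97,0,0,0,-0.53,0],[0.66,-0.97,0,0,0,-0.53,0],[0.66,-0.97,0,0,0,-0.53,0],[0.66,-0.97,0,0,0,-0.53,0],[0,0,0,0,0,-0.3,0]]}}

```text
clock: 2.15
ee_pos: [501.1, 117.9, 374.8]
tcp_rot: [0.619, 0.785, -0.001, 0.001]
force: [1.2, -0.4, 0.4]
opening: 0.2
grip_force: 0.0
```

```bash
python3 - <<'E'
from h import *
im,st=snap('wrist','w1'); print(st['clock'],st['ee_pos'],st['tcp_rot'],st['qpos'],st['opening'],st['force'])
np.save('w1.npy',np.r_[st['ee_pos'],st['tcp_rot']])
E
```

```text
2.15 [501.06179749 117.93725589 374.76082549] [ 6.19462932e-01  7.85025246e-01 -6.51590935e-04  7.84114997e-04] [ 0.09839425  0.13132084  1.46883071 -0.00202737  1.54121531 -0.13622477] 0.17730485855113937 [ 1.17432772 -0.35998693  0.3600295 ]
```

View pics/w1.png

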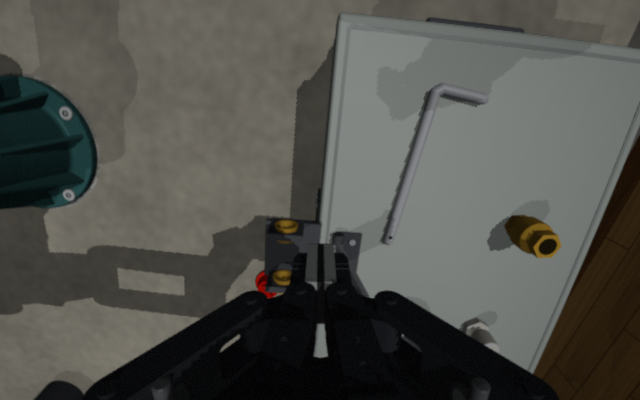

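The wrist view shows the left bushing at (287,227) and the right one at (283,276), partly hidden. The pin nose is at (388,242), the bend at (437,89) and the handle end at (487,99).

```bash
python3 - <<'E'
from h import *
w=np.load('w1.npy');st=dict(ee_pos=w[:3],tcp_rot=w[3:]);W=cam('wrist',st)
s=cam('scene');t=cam('top')
for nm,l in [('nose',[(s,(374,172)),(t,(268,188)),(W,(388,242))]),('bend',[(s,(451,156)),(t,(178,188)),(W,(437,89))]),('hend',[(t,(178,163)),(W,(487,99))]),('bl',[(t,(267,248)),(W,(287,227))]),('br',[(t,(302,243)),(W,(283,276))])]:
    print(nm,*tri(l),tri(l[-2:])[0].round(1))
print(proj(W,[[530,0,180],[545,17,189]]))
# crops of top and wrist, enlarged
a=cv2.imread('pics/top0.png')[170:270,240:340];b=cv2.imread('pics/w1.png')[200:300,240:400]
cv2.imwrite('pics/c1.png',np.hstack([cv2.resize(a,(300,300),interpolation=2),cv2.resize(b,(480,300),interpolation=2)]))
E
```

```text
nose [604.30900378  48.96814378 187.49381221] [2.89, 4.02, 1.28] [605.5  46.5 180.7]
bend [601.88480616 234.80524241 186.34546951] [3.46, 2.1, 1.54] [602.1 234.2 181.8]
hend [654.63051574 235.90202237 188.05668705] [1.55, 1.55] [654.6 235.9 188.1]
bl [479.05993097  44.27828606 193.78772701] [0.43, 0.43] [479.1  44.3 193.8]
br [488.70469004 -26.46144623 190.73395634] [1.54, 1.54] [488.7 -26.5 190.7]
[[320.17105767 260.91458376]
 [334.91572353 255.7086747 ]]
```

View pics/c1.png

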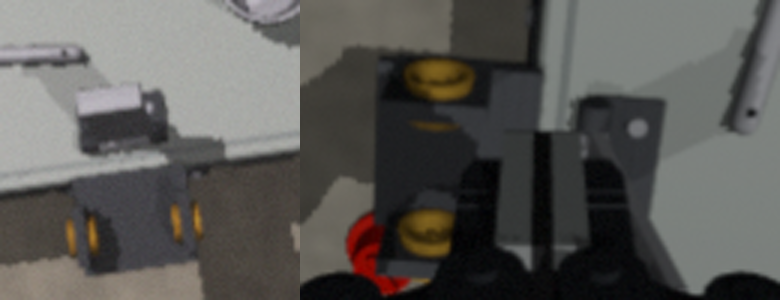

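The crop confirms both bushings: left at top-view (267,248.5), right at (303,243.7). The strap leans back over the lid. Next I go behind the strap with the fingers shut.

Call:
{"op": "play_rows", "data": {"steps": [[0.89,-0.64,0,0,0,-0.16,0],[0.89,-0.64,0,0,0,-0.16,0],[0.89,-0.64,0,0,0,-0.16,0],[0.89,-0.64,0,0,0,-0.16,0],[0.89,-0.64,0,0,0,-0.16,0],[0.89,-0.64,0,0,0,-0.16,0],[0.89,-0.64,0,0,0,-0.16,0],[0,0,-0.8,0,0,0,0]]}}

```text
clock: 2.87
ee_pos: [627.7, 30.0, 361.4]
tcp_rot: [0.652, 0.758, 0.002, 0.003]
force: [0.3, 0.5, 0.6]
opening: 0.1
grip_force: 0.0
```

Call:
{"op": "play_rows", "data": {"steps": [[0,0,-0.9,0,0,0,0],[0,0,-0.9,0,0,0,0],[0,0,-0.9,0,0,0,0],[0,0,-0.9,0,0,0,0],[0,0,-0.9,0,0,0,0],[0,0,-0.9,0,0,0,0],[0,0,0,0,0,0,0]]}}

```text
clock: 3.45
ee_pos: [620.5, 32.7, 247.3]
tcp_rot: [0.652, 0.759, -0.002, -0.003]
force: [-1.3, 0.2, -0.5]
opening: 0.2
grip_force: 0.0
```

```bash
python3 - <<'E'
from h import *
t=cam('top');w=np.load('w1.npy');W=cam('wrist',dict(ee_pos=w[:3],tcp_rot=w[3:]))
for p in [(267,248.5),(302.8,243.7)]: print(onz(t,p,202))
print(onz(W,(286.7,226),202), 'outer face left')
print('cup',onz(t,(329,161),225))
im,st=snap('top','t2');print(st['ee_pos'],st['force'])
im2,_=snap('scene','s2')
cv2.imwrite('pics/c2.png',cv2.resize(np.hstack([im[130:280,220:370],im2[80:230,270:420]])[:,:,::-1],(800,400)))
E
```

```text
[478.50301913  43.46436054 202.        ]
[488.74275571 -28.25870578 202.        ]
[478.13781609  49.51278542 202.        ] outer face left
cup [653.48089158 -79.12178133 225.        ]
[620.52232082  32.72787382 247.25885564] [-1.29871084  0.23142261 -0.53659022]
```

View pics/c2.png

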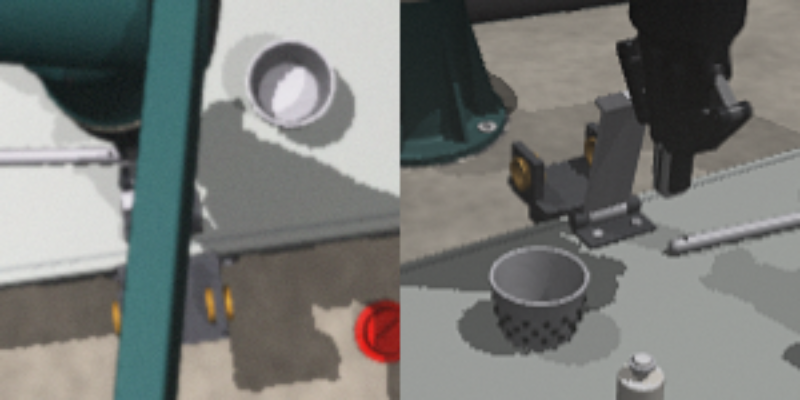

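Call:
{"op": "play_rows", "data": {"steps": [[-0.74,-0.14,0,0,0,0,0],[-0.74,-0.14,0,0,0,0,0],[-0.74,-0.14,0,0,0,0,0],[-0.74,-0.14,0,0,0,0,0],[-0.74,-0.14,0,0,0,0,0],[-0.74,-0.14,0,0,0,0,0],[-0.74,-0.14,0,0,0,0,0],[-0.74,-0.14,0,0,0,0,0]]}}

```text
clock: 4.22
ee_pos: [506.7, 9.3, 253.6]
tcp_rot: [0.652, 0.758, 0.002, 0.002]
force: [2.0, 0.8, 0.1]
opening: 0.1
grip_force: 0.9
```

Call:
{"op": "play_rows", "data": {"steps": [[-0.26,-0.04,-0.4,0,0,0,0],[-0.26,-0.04,-0.4,0,0,0,0],[-0.2,-0.04,-0.4,0,0,0,0],[-0.2,-0.04,-0.4,0,0,0,0],[0,0,-0.4,0,0,0,0],[0,0,-0.4,0,0,0,0],[0,0,-0.3,0,0,0,0],[0,0,-0.15,0,0,0,0]]}}

```text
clock: 4.88
ee_pos: [486.3, 5.9, 192.7]
tcp_rot: [0.652, 0.758, -0.001, -0.001]
force: [-0.1, -0.3, 0.4]
opening: -0.1
grip_force: 0.6
```

Call:
{"op": "play_rows", "data": {"steps": [[0,0,-0.1,0,0,0,0],[0,0,-0.1,0,0,0,0],[0,0,0,0,0,0,0],[0,0,0,0,0,0,0]]}}

```text
clock: 5.22
ee_pos: [486.5, 5.9, 191.9]
tcp_rot: [0.652, 0.758, -0.0, -0.0]
force: [-8.0, 0.6, 19.6]
opening: 0.5
grip_force: 9.6
```

The tool meets firm resistance at z = 192, the height of the closed strap's top face, so the strap is home. Now I back off and go to the pin.

Call:
{"op": "play_rows", "data": {"steps": [[0,0,0.5,0,0,0,0],[0,0,1,0,0,0,0],[0,0,1,0,0,0,0],[0,0,1,0,0,0,0],[0,0,1,0,0,0,0],[0,0,1,0,0,0,0],[0.8,0.9,0.5,0,0,-0.21,40],[0.8,0.9,0,0,0,-0.21,60]]}}

```text
clock: 5.88
ee_pos: [521.0, 41.7, 313.6]
tcp_rot: [0.666, 0.746, 0.002, 0.002]
force: [0.7, 0.2, -1.6]
opening: 23.3
grip_force: 0.0
```

Call:
{"op": "play_rows", "data": {"steps": [[0.8,0.9,0,0,0,-0.21,60],[0.8,0.9,0,0,0,-0.21,60],[0.8,0.9,0,0,0,-0.21,60],[0.8,0.9,0,0,0,-0.21,60],[0.8,0.8,0,0,0,-0.21,60],[0,0,0,0,0,-0.21,60],[0,0,0,0,0,0,60]]}}

```text
clock: 6.47
ee_pos: [599.6, 130.6, 309.8]
tcp_rot: [0.701, 0.713, -0.0, -0.0]
force: [-0.3, -0.5, 0.1]
opening: 60.0
grip_force: 0.0
```

```bash
python3 - <<'E'
from h import *
im,st=snap('wrist','w2');np.save('w2.npy',np.r_[st['ee_pos'],st['tcp_rot']]);print(st['ee_pos'],st['tcp_rot'])
W=cam('wrist',st);print(proj(W,[[604.5,48,186],[602.5,191,186],[602,235,186],[654.5,235.5,186]]).round(0))
im2,_=snap('top','t3')
cv2.imwrite('pics/c3.png',np.hstack([im,cv2.resize(im2[200:300,240:280],(160,400))])[:,:,::-1])
E
```

```text
[599.56516784 130.62635933 309.78246416] [ 7.01232527e-01  7.12932619e-01 -1.25445109e-04 -8.62188834e-05]
[[323. 265.]
 [324. 123.]
 [324.  69.]
 [388.  70.]]
```

View pics/c3.png

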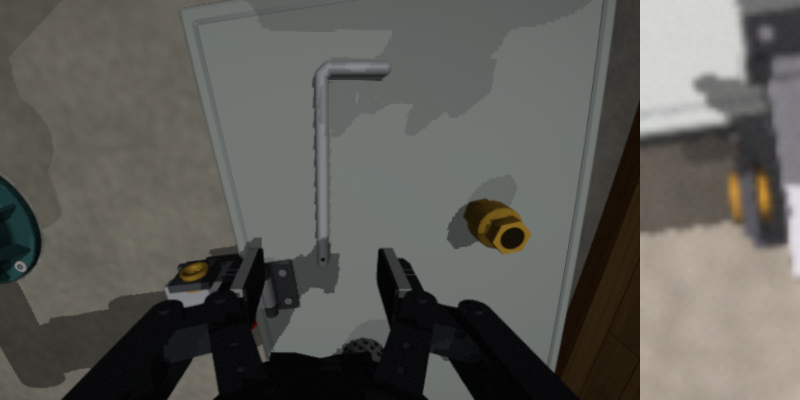

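The pin lies where predicted: nose (323,263), bend (322,68), handle end (390,69).

Call:
{"op": "play_rows", "data": {"steps": [[0.05,0.6,-0.5,0,0,0,50],[0.05,0.6,-0.5,0,0,0,50],[0.05,0.6,-0.7,0,0,0,50],[0.0,0.6,-0.8,0,0,0,50],[0,0.6,-0.9,0,0,0,50],[0,0,-0.9,0,0,0,50],[0,0,-0.9,0,0,0,50],[0,0,-0.8,0,0,0,50]]}}

```text
clock: 7.23
ee_pos: [600.4, 190.8, 188.0]
tcp_rot: [0.701, 0.713, -0.001, -0.001]
force: [-0.4, 1.4, -0.6]
opening: 50.4
grip_force: 0.0
```

Call:
{"op": "play_rows", "data": {"steps": [[0,0,-0.15,0,0,0,50],[0,0,0,0,0,0,50],[0,0,0,0,0,0,50]]}}

```text
clock: 7.48
ee_pos: [601.7, 190.2, 187.4]
tcp_rot: [0.701, 0.713, -0.0, -0.0]
force: [0.0, 0.7, -0.4]
opening: 50.2
grip_force: 0.0
```

Call:
{"op": "play_rows", "data": {"steps": [[0.05,0,-0.12,0,0,0,50],[0,0,-0.12,0,0,0,50],[0,0,0,0,0,0,20],[0,0,0,0,0,0,5],[0,0,0,0,0,0,5],[0,0,0,0,0,0,5],[0,0,0,0,0,0,5],[0,0,0,0,0,0,5]], "squeeze": 70}}

```text
clock: 8.15
ee_pos: [602.9, 189.8, 183.0]
tcp_rot: [0.702, 0.713, 0.0, 0.0]
force: [-1.6, -0.4, 5.7]
opening: 9.0
grip_force: 68.6
```

Call:
{"op": "play_rows", "data": {"steps": [[0,0,0.3,0,0,0,5],[0,0,0.7,0,0,0,5],[0,0,1,0,0,0,5],[0,0,1,0,0,0,5],[0,0,0.5,0,0,0,5],[-0.4,0.08,0,0,0,0.2,5],[-0.8,0.16,0,0,0,0.2,5],[-0.8,0.16,0,0,0,0.2,5]]}}

```text
clock: 8.82
ee_pos: [561.5, 197.7, 251.2]
tcp_rot: [0.684, 0.73, -0.001, -0.001]
force: [-0.6, 0.4, -1.7]
opening: 8.6
grip_force: 68.6
```

Call:
{"op": "play_rows", "data": {"steps": [[-0.8,0.16,0,0,0,0.2,5],[-0.8,0.16,0,0,0,0.2,5],[-0.8,0.16,0,0,0,0.2,5],[-0.8,0.16,0,0,0,0.2,5],[-0.8,0.16,0,0,0,0.17,5],[-0.8,0.16,0,0,0,0,5],[-0.6,0.16,0,0,0,0,5],[0,0,0,0,0,0,5]]}}

```text
clock: 9.48
ee_pos: [451.0, 220.4, 251.3]
tcp_rot: [0.655, 0.756, -0.002, -0.001]
force: [-0.7, -0.1, -2.0]
opening: 8.5
grip_force: 68.6
```

```bash
python3 - <<'E'
from h import *
im,st=snap('wrist','w3');np.save('w3.npy',np.r_[st['ee_pos'],st['tcp_rot']]);print(st)
im2,_=snap('scene','s3');im3,_=snap('top','t3b')
a=cv2.resize(im[150:400,180:500],(640,500))
b=cv2.resize(im2[80:180,300:460],(0,0),fx=1,fy=1)
b=np.vstack([im2[80:205,300:460],im3[180:305,150:310],np.zeros((250,160,3),np.uint8)])
cv2.imwrite('pics/c4.png',np.hstack([a,b])[:,:,::-1])
E
```

```text
{'clock': 9.4833, 'qpos': array([3.16257298e-01, 2.00026308e-01, 1.68673096e+00, 7.70691928e-04,
       1.25882478e+00, 1.73121974e-01]), 'qd': array([-0.01716329,  0.02564674, -0.05332865, -0.01627235, -0.01643803,
       -0.02129975]), 'tau': array([ 2.69237990e-01, -4.32442689e+01, -2.86455524e+01,  2.65294657e-04,
       -1.56138218e-01,  1.69027280e-01]), 'ee_pos': array([451.03569409, 220.38024914, 251.34013547]), 'tcp_rot': array([ 0.65482249,  0.75577999, -0.00152148, -0.00134098]), 'force': array([-0.70753553, -0.08255122, -1.96032347]), 'ft_torque': array([0.06081028, 0.02801257, 0.01498021]), 'grip_force': 68.62446069717407, 'opening': 8.485926946787432}
```

View pics/c4.png

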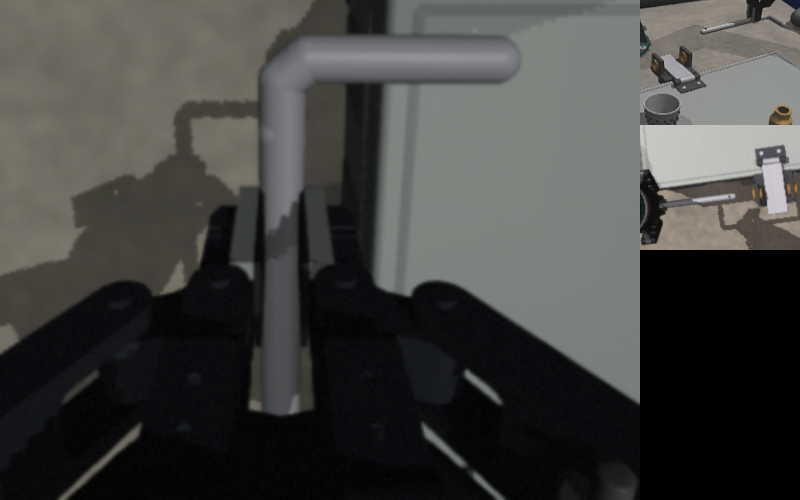

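The pin is held with its shank parallel to the pads at crop x 282 and its handle level. The strap lies flat and shut in the catch. I lower to bushing height and check the nose closely.

Call:
{"op": "play_rows", "data": {"steps": [[0.07,-0.03,-0.6,0,0,0,5],[0.07,-0.03,-0.6,0,0,0,5],[0,0,-0.6,0,0,0,5],[0,0,-0.5,0,0,0,5],[0,0,-0.3,0,0,0,5],[0,0,0,0,0,0,5],[0,0,0,0,0,0,5]]}}

```text
clock: 10.22
ee_pos: [457.9, 219.0, 200.3]
tcp_rot: [0.655, 0.755, -0.0, -0.0]
force: [-0.1, 0.4, -1.3]
opening: 9.0
grip_force: 68.6
```

```bash
python3 - <<'E'
from h import *
im,st=snap('scene','s4');np.save('w4.npy',np.r_[st['ee_pos'],st['tcp_rot']]);print(st['ee_pos'],st['opening'],st['clock'])
im3,_=snap('top','t4')
a=cv2.resize(im[95:175,300:440],(0,0),fx=5.7,fy=5.7,interpolation=2)[:300]
f=5.7
a=cv2.resize(im[110:160,300:440],None,fx=f,fy=f,interpolation=2)
b=cv2.resize(im3[225:275,190:330],None,fx=f,fy=f,interpolation=2)
cv2.imwrite('pics/c5.png',np.vstack([a,b])[:,:,::-1])
for n,c in (('s',cam('scene')),('t',cam('top'))):
    y=np.array([-.142,.99,0]);C=np.array([484,7,202])
    print(n,proj(c,[C,C+44*y,C-44*y,C+69*y,C+200*y]).round(1).tolist())
E
```

```text
[457.85752673 218.95041375 200.26638994] 8.972401331526086 10.2167
s [[331.7, 141.0], [348.9, 136.4], [313.8, 145.8], [358.4, 133.9], [405.1, 121.6]]
t [[285.2, 245.9], [263.5, 248.8], [306.9, 243.0], [251.1, 250.5], [186.5, 259.0]]
```

View pics/c5.png

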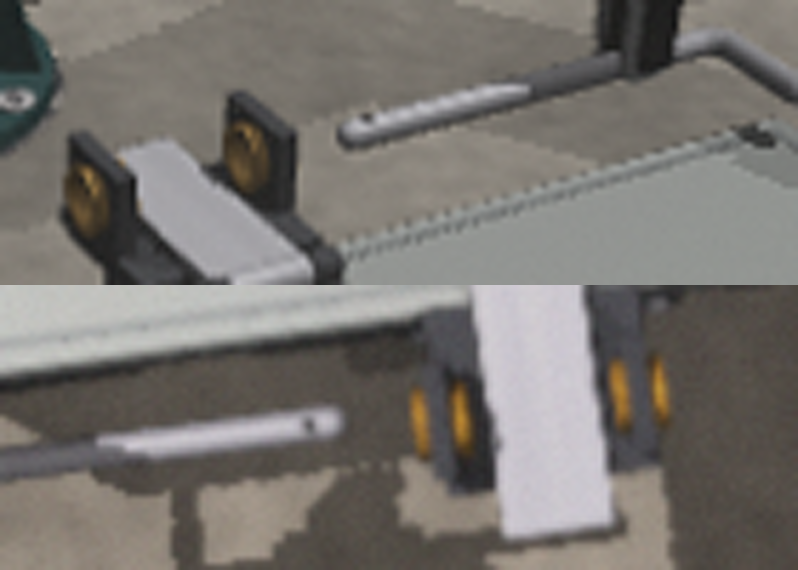

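In the scene crop the nose is at (343,138) and the two bushing rings at (247,157) and (86,203). In the top crop the nose is at (343,421), about 12 crop px (4–5 mm) to the chest side of the bushing line. I fit the line numerically.

```bash
cat > fit.py <<'E'
from h import *
import sys
def colfit(im,x0,x1,rowf,h=6,thr=150):
    g=im.astype(float).mean(2); xs=[];ys=[]
    for x in range(x0,x1):
        r=rowf(x); lo=int(r-h);hi=int(r+h)+1; c=g[lo:hi,x]; w=np.clip(c-thr,0,None)
        if w.sum()>0: xs.append(x);ys.append((w*np.arange(lo,hi)).sum()/w.sum())
    return np.polyfit(xs,ys,1),len(xs),np.std(np.array(ys)-np.polyval(np.polyfit(xs,ys,1),xs))
E
python3 - <<'E'
from fit import *
im=cv2.imread('pics/t4.png');t=cam('top')
p,n,s=colfit(im,216,247,lambda x:248.9-.118*(x-250))
print(p,n,s)
A,B=[onz(t,(x,np.polyval(p,x)),202) for x in (216,247)]
print(A,B,'pin yaw',np.arctan2(-(A-B)[0],(A-B)[1]))
# brass centroids by hue
hsv=cv2.cvtColor(im,cv2.COLOR_BGR2HSV)
m=((hsv[...,0]>10)&(hsv[...,0]<28)&(hsv[...,1]>150)&(hsv[...,2]>70)).astype(np.uint8);m[:225]=0;m[275:]=0;m[:,:255]=0;m[:,315:]=0
k,_,stt,ce=cv2.connectedComponentsWithStats(m)
P=[]
for i in range(1,k):
    if stt[i,4]>5: q=onz(t,ce[i],206);P.append(q);print(ce[i].round(2),stt[i],q.round(1))
P=np.array(P);f=np.polyfit(P[:,1],P[:,0],1);print('bush line x=',f,'yaw',-np.arctan(f[0]),'x at pin pts',np.polyval(f,[A[1],B[1]])-[A[0],B[0]])
E
```

```text
[-1.32936997e-01  2.81135031e+02] 29 0.12796533626799145
[469.57439102 145.828042   202.        ] [478.50291571  83.63319831 202.        ] pin yaw 0.14258315477827016
[298.28 243.5 ] [297 239   3  10  18] [489.  -19.3 206. ]
[305.44 243.31] [305 238   2  11  16] [489.5 -33.6 206. ]
[270.5 248. ] [269 243   4  11  24] [479.6  36.1 206. ]
[263.19 248.56] [262 244   3  10  16] [478.3  50.7 206. ]
bush line x= [-1.44376837e-01  4.85338432e+02] yaw 0.14338603730780294 x at pin pts [-5.29015082 -5.23918068]
```

Call:
{"op": "play_rows", "data": {"steps": [[-0.23,-0.03,-0.04,0,0,0,5],[0,0,0,0,0,0,5],[0,0,0,0,0,0,5],[0.035,-0.25,0,0,0,0,5],[0.035,-0.25,0,0,0,0,5],[0.035,-0.25,0,0,0,0,5],[0,0,0,0,0,0,5],[0,0,0,0,0,0,5]]}}

```text
clock: 10.98
ee_pos: [455.3, 203.0, 199.7]
tcp_rot: [0.656, 0.755, -0.0, -0.0]
force: [-1.5, 0.5, -0.8]
opening: 8.4
grip_force: 68.6
```

```bash
python3 - <<'E'
from fit import *
im,st=snap('top','t5');im=im[:,:,::-1];t=cam('top');print(st['ee_pos'],st['force'])
g=im.astype(float).mean(2)
p,n,s=colfit(im,224,252,lambda x:250.5+.4-.134*(x-251.1),thr=130)
A,B=[onz(t,(x,np.polyval(p,x)),202) for x in (224,252)]
f=[-1.44376837e-01,4.85338432e+02]
print(p,n,s,np.polyval(f,[A[1],B[1]])-[A[0],B[0]])
for x in (235,245): print(x,250.9-.134*(x-251.1),g[242:262,x].round(0))
S,_=snap('scene','s5');s=cam('scene');gs=S.astype(float).mean(2)
q,n,e=colfit(S,358,388,lambda x:136.4-(x-348.9)*.2635,thr=130,h=5)
print(q,n,e,'axis rows',np.interp([360,385],[348.9,358.4,405.1],[136.4,133.9,121.6]),np.polyval(q,[360,385]))
for x in (362,375): print(x,gs[122:142,x].round(0))
E
```

```text
[455.28170578 202.98407349 199.70293573] [-1.49793211  0.48801007 -0.82541709]
[-1.30143316e-01  2.83137163e+02] 28 0.12381297265180898 [-0.01581636  0.19881724]
235 253.0574 [ 79.  80.  84.  85.  86.  85.  86.  87. 127. 167. 195. 194. 172. 131.
  85.  73.  82. 111. 141. 144.]
245 251.7174 [ 78.  78.  79.  82.  81.  82.  87. 130. 172. 194. 186. 161. 119.  88.
  80.  84. 125. 138. 141. 137.]
[ -0.25692648 224.28909909] 28 0.42240450097545246 axis rows [133.47858672 126.89400428] [131.79556723 125.3724053 ]
362 [112. 111. 110. 109. 107. 105. 105. 128. 177. 176. 139. 105.  78. 106.
 139. 137. 132. 129. 128. 127.]
375 [117. 115. 116. 116. 136. 175. 170. 124.  87.  84. 144. 140. 141. 138.
 132. 130. 132. 134. 136. 136.]
```

```bash
python3 - <<'E'
from fit import *
s=cam('scene')
y=np.array([-.143,.9897,0]);C=np.array([484.3,7,202])
print(proj(s,[C+26*y,C-44*y]).round(2).tolist())
a=proj(s,[C,C+[0,0,3],C+[3,0,0]]);print('per mm z',(a[1]-a[0])/3,'x',(a[2]-a[0])/3)
for f in ('s4','s5'):
    im=cv2.imread(f'pics/{f}.png');hsv=cv2.cvtColor(im,cv2.COLOR_BGR2HSV)
    m=((hsv[...,0]>8)&(hsv[...,0]<28)&(hsv[...,1]>110)&(hsv[...,2]>40)).astype(np.uint8);m[:125]=0;m[160:]=0;m[:,:305]=0;m[:,355:]=0
    k,_,stt,ce=cv2.connectedComponentsWithStats(m)
    for i in range(1,k):
        if stt[i,4]>10: print(f,ce[i].round(2),stt[i], 'bbox centre',stt[i,:2]+(stt[i,2:4]-1)/2)
E
```

```text
[[341.98, 138.37], [313.83, 145.92]]
per mm z [ 0.01189532 -0.40075767] x [0.1686772  0.22010619]
s4 [341.5 139. ] [340 137   4   5  14] bbox centre [341.5 139. ]
s4 [315.64 141.43] [314 139   4   6  14] bbox centre [315.5 141.5]
s4 [313.71 146.43] [312 144   4   6  14] bbox centre [313.5 146.5]
s5 [342.55 137.07] [340 132   7  11  29] bbox centre [343. 137.]
s5 [315.54 141.23] [314 139   4   6  13] bbox centre [315.5 141.5]
s5 [313.69 146.56] [312 144   4   6  16] bbox centre [313.5 146.5]
```

Call:
{"op": "play_rows", "data": {"steps": [[0,0,-0.03,0,0,0,5],[0.035,-0.25,0,0,0,0,5],[0.035,-0.25,0,0,0,0,5],[0.035,-0.25,0,0,0,0,5],[0,0,0,0,0,0,5],[0,0,0,0,0,0,5]]}}

```text
clock: 11.58
ee_pos: [457.3, 188.0, 199.1]
tcp_rot: [0.656, 0.755, -0.0, -0.0]
force: [-0.7, 0.3, -1.7]
opening: 8.7
grip_force: 68.6
```

Call:
{"op": "play_rows", "data": {"steps": [[0.036,-0.25,0,0,0,0,5],[0.036,-0.25,0,0,0,0,5],[0.036,-0.25,0,0,0,0,5],[0.036,-0.25,0,0,0,0,5],[0,0,0,0,0,0,5],[0,0,0,0,0,0,5]]}}

```text
clock: 12.08
ee_pos: [460.2, 168.1, 199.1]
tcp_rot: [0.656, 0.755, -0.0, -0.0]
force: [-0.5, 0.2, -2.6]
opening: 8.6
grip_force: 68.6
```

Call:
{"op": "play_rows", "data": {"steps": [[0.036,-0.25,0,0,0,0,5],[0.036,-0.25,0,0,0,0,5],[0.036,-0.25,0,0,0,0,5],[0.036,-0.25,0,0,0,0,5],[0.036,-0.25,0,0,0,0,5],[0.036,-0.25,0,0,0,0,5],[0,0,0,0,0,0,5],[0,0,0,0,0,0,5]]}}

```text
clock: 12.75
ee_pos: [464.5, 138.1, 199.1]
tcp_rot: [0.656, 0.755, -0.0, -0.0]
force: [-0.1, 0.2, -1.9]
opening: 9.0
grip_force: 68.6
```

```bash
python3 - <<'E'
from fit import *
im,st=snap('top','t6');im3,_=snap('scene','s6');print(st['ee_pos'],st['force'],st['ft_torque'])
f=5.7
a=cv2.resize(im3[110:160,300:440],None,fx=f,fy=f,interpolation=2)
b=cv2.resize(im[225:275,190:330],None,fx=f,fy=f,interpolation=2)
cv2.imwrite('pics/c6.png',np.vstack([a,b])[:,:,::-1])
E
```

```text
[464.49587629 138.11864921 199.05457238] [-0.14762175  0.19302568 -1.9046469 ] [ 0.04069562  0.03583097 -0.01688942]
```

View pics/c6.png

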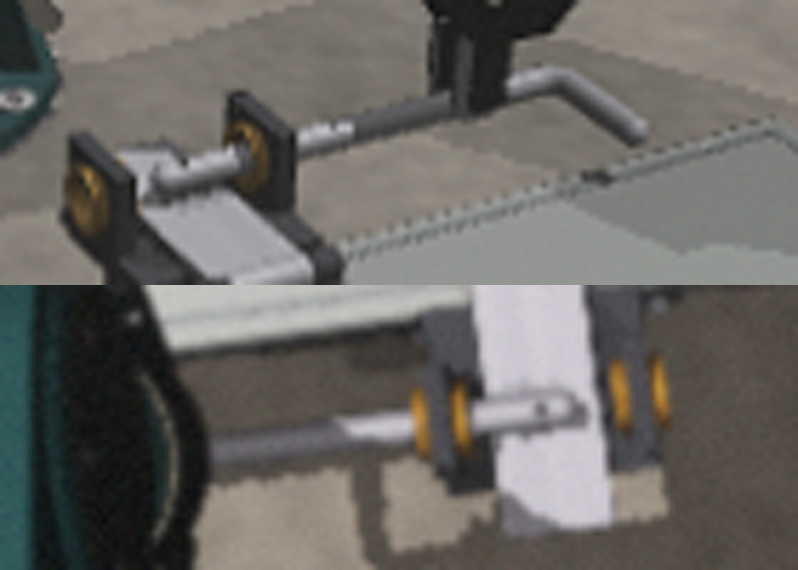

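The nose, at top crop (575,409), lies over the strap and through the left bushing, and is slightly to the front of the axis. I nudge it by +0.7 mm and go on.

Call:
{"op": "play_rows", "data": {"steps": [[0.036,0,0,0,0,0,5],[0.036,-0.25,0,0,0,0,5],[0.036,-0.25,0,0,0,0,5],[0.036,-0.25,0,0,0,0,5],[0.036,-0.25,0,0,0,0,5],[0,0,0,0,0,0,5],[0,0,0,0,0,0,5]]}}

```text
clock: 13.43
ee_pos: [468.1, 118.0, 199.1]
tcp_rot: [0.656, 0.755, -0.0, -0.0]
force: [-0.0, -0.6, -0.3]
opening: 8.5
grip_force: 68.6
```

Call:
{"op": "play_rows", "data": {"steps": [[0.036,-0.25,0,0,0,0,5],[0.036,-0.25,0,0,0,0,5],[0.036,-0.25,0,0,0,0,5],[0.036,-0.25,0,0,0,0,5],[0,0,0,0,0,0,5],[0,0,0,0,0,0,5]]}}

```text
clock: 13.93
ee_pos: [471.0, 98.1, 199.1]
tcp_rot: [0.656, 0.755, 0.0, -0.0]
force: [0.8, -0.4, -1.2]
opening: 8.6
grip_force: 68.6
```

Call:
{"op": "play_rows", "data": {"steps": [[0.036,-0.25,0,0,0,0,5],[0.036,-0.25,0,0,0,0,5],[0.03,-0.2,0,0,0,0,5],[0,0,0,0,0,0,5],[0,0,0,0,0,0,5],[0,0,0,0,0,0,5],[0,0,0,0,0,0,5]]}}

```text
clock: 14.52
ee_pos: [472.9, 84.5, 199.1]
tcp_rot: [0.655, 0.755, -0.0, -0.0]
force: [0.3, 0.1, -1.2]
opening: 8.6
grip_force: 68.6
```

```bash
python3 - <<'E'
from fit import *
im,st=snap('top','t7');im3,_=snap('scene','s7');print(st['clock'],st['ee_pos'],st['force'],st['ft_torque'],np.abs(st['qd']).max())
f=5.7
a=cv2.resize(im3[110:160,280:420],None,fx=f,fy=f,interpolation=2)
b=cv2.resize(im[225:275,210:350],None,fx=f,fy=f,interpolation=2)
cv2.imwrite('pics/c7.png',np.vstack([a,b])[:,:,::-1])
E
```

```text
14.5167 [472.940872    84.53157779 199.07400391] [ 0.2877552   0.11987596 -1.17690964] [-0.01267149  0.01019529  0.01887375] 0.001776292406991459
```

View pics/c7.png

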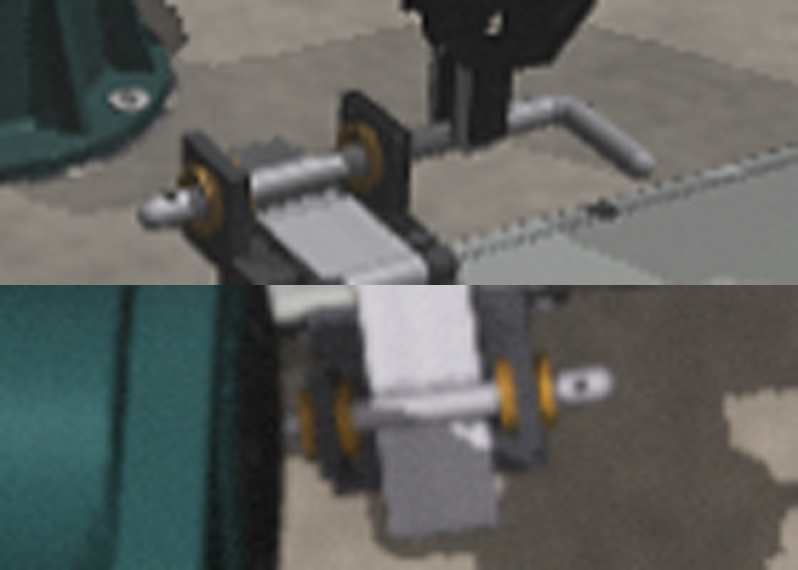

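The final view shows the nose at top crop (613,382), about 20 mm beyond the far bushing's face at x 556. The clip hole at (582,384) is clear and upright, the handle is level, the strap is shut and the contact force is near zero.

```bash
python3 -c "
from station import ctrl
print(ctrl.close_job())"
```

```text
the job is handed in; nothing more can be done
None
```

I handed the job in at about 14.5 s with the strap shut, the pin through both bushings, its nose about 20 mm beyond the far one, and the pin still gripped with its handle level; no verdict came back, and I did not re-measure the four bystanders at the end.

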